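# Jar the cinnamon and close the cabinet

### The arm

A 6-joint arm with a two-finger parallel gripper is mounted at the origin on the work surface. World frame = base frame: x ahead of the robot, y to its left, z up, the work surface at z = 0. Lengths are in mm, angles in rad, forces in N, time in s.
With the tool pointing down it reaches from about 275 to 825 mm from the base axis. Payload 4.9 kg.
Tool frame: the origin (TCP) lies midway between the tips of the shut fingers; the grasp point (between the pads) lies 19 mm behind it (arm.grip_depth is the z of the grasp point in the tool frame, in mm); z points along the fingers, y is the line along which they close (so a half turn about z gives the same grasp; the last joint's range is limited). The gripper opens to 85 mm and grips with 20 to 120 N. Pads are 22 mm wide; open, the fingers measure 114 mm over their backs; the gripper's body (76 mm by 85 mm) begins 54 mm behind the grasp point. The pads swing forward as they close: fully open they stand 13 mm farther back than shut.
Start: joints at [-1.395, 0.326, -0.193, 1.052, 0, 1.437], TCP at [167.689, -523.831, 231.281] pointing down, gripper open.
Joint ranges: [-2.65, 2.65], [-0.97, 1.79], [-1.3, 1.35], [-1.93, 2.1], [-1.47, 1.37], [-3.14, 3.14]. Speed limits (rad/s): [2.57, 2.57, 3.14, 3.14, 3.14, 3.14].

### API

Orientations are given as a unit quaternion [w, x, y, z].
In Python, from bench import arm, command_gripper, capture, get_calibration, job gives the robot as it stands. Calls block until the motion is done:
- arm.movep(position, orientation): joint-space move of the TCP to a pose.
- arm.movel(position, rot=None, max_speed=150, f_stop=None): straight line of the TCP; rot=None keeps the orientation; max_speed is the mean speed in mm/s. With f_stop (N) it stops when the force on the tool has changed by that much, and returns True; else False.
- arm.move_j(angles): joint-space move.
- command_gripper(opening, grip_force=None): opening from 0.0 (shut) to 1.0 (fully open); grip_force is the grip in N (None keeps the last); returns when the fingers have stopped.
- arm.wait(seconds).
- arm.inverse_kinematics(position, orientation): joint angles nearest the present ones, or None.
- capture(name): name is "scene" or "top" or "wrist"; returns the picture (384x512x3 uint8, red, green, blue); there is no depth.
- get_calibration(name): a dict with "intrinsics" (3x3 intrinsics, pixels), "rvec" (rotation vector, rad) and "tvec" (3), from world to camera coordinates, as OpenCV has them; the wrist camera has in their place "hand_eye" (4x4, takes a point from camera to tool coordinates, whose origin is the TCP and whose axes are the flange's). Camera axes: x right, y down, z forward; pixel columns grow to the right and rows downward; lengths in mm; the calibration is good to about 2 mm. The wrist camera is an equidistant fisheye: a pixel r from the principal point sees the ray r / f radians off the axis. A picture is of the moment at which its call begins: read the wrist's pose just before it. get_calibration takes no time and is no camera call.
A pose or a line that the arm cannot do raises arm.IKError and nothing moves.
- job.finish_job(): hands the job in; it is judged then, once.
Readings, each from a call of its own:
- arm.current_time_s(): time.
- arm.current_joints(): joint angles.
- arm.current_qd(): joint speeds.
- arm.current_effort(): joint torques, N m.
- arm.current_ee_pos(): TCP position.
- arm.current_ee_rot(): TCP orientation.
- arm.current_contact_force(): force on the tool from outside, world axes, zero at the start.
- arm.current_moment(): the same for the moment, N m.
- arm.current_finger_gap(): opening from 0.0 (shut) to 1.0 (fully open).
- arm.current_grasp_force(): force on a finger pad.
Only numpy, scipy, OpenCV 4.12 (cv2) and the standard library are available. Lean on these libraries where they do the work, as an engineer would, in place of code of your own. Each camera call takes 0.05 s, during which the arm holds its last target. There are 200 camera calls.

### The job

Put the two cinnamon sticks from the wooden block into the glass jar standing in the low cabinet, one at a time through its neck so that they drop right in; then set the wooden lid properly on the jar, and lastly slide the cabinet's door fully shut over it. Leave the jebena and the three cups undisturbed, and do not tip the jar.

Things in the scene. Friction and masses are not known exactly. Their poses are not given: they have to be found in the camera images.
- cabinet: Low green steel cabinet, fixed, 165 mm high. Origin: bench level under the centre of its open bay; z up. Outside x -105 to 105, y -105 to 290 mm. The bay's mouth: x -99 to 99, y -99 to 94 mm; beyond it (+y) the top is fixed. Bay floor 6 mm above the bench. A sliding steel door, 204 x 196 mm, 166 to 171 mm above the bench, covers the mouth when shut.
- cabinet_door (a joint): Travel of the sliding door in m along the cabinet's own +y: 0 fully shut, 0.185 fully open (parked over the left half, mouth wholly clear). Starts part open, covering part of the mouth. About 2 N of friction; stays where it is left.
- door_grip (a point): Top centre of the door's black grip, 211 mm above the bench: an upright plate 80 mm long (cabinet x), 14 mm thick (cabinet y) and 40 mm tall (171 to 211 mm), in the middle of the door. It moves with the door; it is over the cabinet's origin when shut. Axes as the cabinet's.
- jar: Clear glass jar with two thin brass rings round its neck, loose, 0.45 kg, standing open in the cabinet's bay. 115 mm high, body 84 mm across below 82 mm, neck 62 mm outside, 54 mm inside, walls 4 mm, bottom 6 mm thick. Origin: centre of its underside; z up through the neck. The rim is 121 mm above the bench.
- lid: Wooden lid, loose, about 90 g, right way up on the bench. Origin: centre of its underside, z up. Cork plug from 0 to 10 mm, 42 mm across, tapered to 32 at its foot; disc 72 mm across from 10 to 18 mm; dark knob 24 mm across from 18 to 50 mm. Seated, the disc lies flat on the jar's rim, lid origin 105 mm above the jar's; the plug has 6 mm of play all round.
- holder: Wooden block, fixed, 46 (x) x 120 (y) x 38 mm high, with two round upright holes 19 mm across and 30 mm deep at y = -30 and +30 mm on its own y axis. Origin: centre of its underside, z up.
- stick_a: Brown cinnamon stick (rigid round rod), loose, 86 mm long, 16 mm across, about 15 g, standing upright in a hole of the block (its foot 8 mm, its top 94 mm above the bench). Origin: the middle of the stick; z along it.
- stick_b: The other cinnamon stick, just like stick_a, standing in the block's other hole.
- jebena: Dark clay coffee pot (jebena), loose, 194 mm tall with its stopper, belly 120 mm across, handle to 72 mm on its own +y, spout to 80 mm on -y. Origin: centre of its underside. Bystander.
- cup1: White ceramic cup without handle, loose, 64 mm across the rim, 48 mm tall, between cabinet and block. Origin: centre of its underside. Bystander.
- cup2: Another such cup, on the far side of the bench. Bystander.
- cup3: Another such cup, near the robot. Bystander.
Not all that is in view belongs to the job. What is shaped like the lid but pink is not meant.

How it is judged (in metres and radians):
On the way, in this order (a step that is already met when the one before it is completed fails the run):
1. one cinnamon stick is down inside the jar (((z of stick_a in the frame of jar between 0 and 0.066 m and x of stick_a in the frame of jar between -0.038 and 0.038 m and y of stick_a in the frame of jar between -0.038 and 0.038 m) or (z of stick_b in the frame of jar between 0 and 0.066 m and x of stick_b in the frame of jar between -0.038 and 0.038 m and y of stick_b in the frame of jar between -0.038 and 0.038 m))), for 0.1 s.
2. both cinnamon sticks are down inside the jar (z of stick_a in the frame of jar between 0 and 0.066 m and x of stick_a in the frame of jar between -0.038 and 0.038 m and y of stick_a in the frame of jar between -0.038 and 0.038 m and z of stick_b in the frame of jar between 0 and 0.066 m and x of stick_b in the frame of jar between -0.038 and 0.038 m and y of stick_b in the frame of jar between -0.038 and 0.038 m), for 0.1 s.
3. the lid is seated on the jar with both sticks inside, before the door is shut (all of step 2 and z of lid in the frame of jar between 0.101 and 0.109 m and horizontal distance between lid and jar below 0.009 m and angle between the z axis of lid and the z axis of jar, either way round below 0.07 rad and angle between lid's own z axis and vertical below 0.3 rad and contact force between the fingers and lid below 0.1 N and value of joint cabinet_door above 0.03 m), for 0.2 s.
At the end, for the whole second after the job is handed in: Both sticks inside the jar (middle under 66 mm above its underside); lid seated (origin 101-109 mm above the jar's, within 9 mm of its axis, under 0.07 rad off square) and let go; jar upright (0.05 rad) on the bay's floor; door within 6 mm of shut; all at rest (all of step 2 and z of lid in the frame of jar between 0.101 and 0.109 m and horizontal distance between lid and jar below 0.009 m and angle between the z axis of lid and the z axis of jar, either way round below 0.07 rad and angle between lid's own z axis and vertical below 0.3 rad and contact force between the fingers and lid below 0.1 N and value of joint cabinet_door below 0.006 m and angle between jar's own z axis and vertical below 0.05 rad and horizontal distance between jar and cabinet below 0.085 m and height (world z) of jar below 0.012 m and linear speed of each of lid, jar below 0.02 m/s and velocity of joint cabinet_door below 0.01 m/s); the robot touches nothing.
It fails at once if the jar is tipped by more than 0.3 rad (angle between jar's own z axis and vertical above 0.3 rad).
It fails at once if the jebena is shifted by more than 20 mm or tipped (distance of jebena from where it was at the start of the episode above 0.02 m or angle between jebena's own z axis and vertical above 0.2 rad).
It fails at once if a cup is shifted by more than 20 mm or tipped (distance of any of cup1, cup2, cup3 from where it was at the start of the episode above 0.02 m or angle between any of cup1, cup2, cup3's own z axis and vertical above 0.2 rad).
It also fails if it takes over 72 s, if anything falls off the work surface, if the arm or the gripper's body presses on something with over 40 N, if the wrist force passes 120 N, or if a joint passes its speed limit or range.

## Working session

There is one attempt and no reset: what is moved stays moved. The work goes in short steps, each a Python script; the robot and the scene stay as the last script left them, time stands still between calls to the robot, and variables do not carry over. Pictures are saved under pics/ and viewed, at most 10 in all, crops included, and the job is handed in when it is done.

```bash
ls; mkdir -p pics
python3 - <<'E'
from bench import arm, capture, get_calibration
import cv2,numpy as np
for n in("scene","top"):
    im=capture(n)[:,:,::-1]
    cv2.imwrite(f"pics/{n}0.png",cv2.resize(im,(800,600),interpolation=cv2.INTER_CUBIC))
    print(n,get_calibration(n))
print(get_calibration("wrist"),arm.current_ee_rot(),arm.current_time_s())
E
```

```text
pics
scene {'intrinsics': array([[494.18475784,   0.        , 260.05460032],
       [  0.        , 494.18475784, 185.03923027],
       [  0.        ,   0.        ,   1.        ]]), 'rvec': array([ 2.09155599,  0.63351051, -0.36673216]), 'tvec': array([-395.08912857,  -83.88554243, 1953.02253113])}
top {'intrinsics': array([[422.86985253,   0.        , 261.40683397],
       [  0.        , 422.86985253, 186.72141653],
       [  0.        ,   0.        ,   1.        ]]), 'rvec': array([ 2.18575502, -2.23913364,  0.07274187]), 'tvec': array([-108.37439178,  517.20298468, 1413.08330733])}
{'intrinsics': array([[297.31863964,   0.        , 263.26006533],
       [  0.        , 297.31863964, 195.88224531],
       [  0.        ,   0.        ,   1.        ]]), 'hand_eye': array([[ 2.33386999e-04, -9.49495344e-01, -3.13781034e-01,
         8.08300288e+01],
       [ 9.99999030e-01, -2.09352056e-04,  1.37728393e-03,
        -2.98031932e-01],
       [-1.37341538e-03, -3.13781051e-01,  9.49494374e-01,
        -1.41880171e+02],
       [ 0.00000000e+00,  0.00000000e+00,  0.00000000e+00,
         1.00000000e+00]])} [-7.66153041e-04  9.88028736e-01  1.54268042e-01 -2.98139471e-05] 0.1
```

View pics/scene0.png

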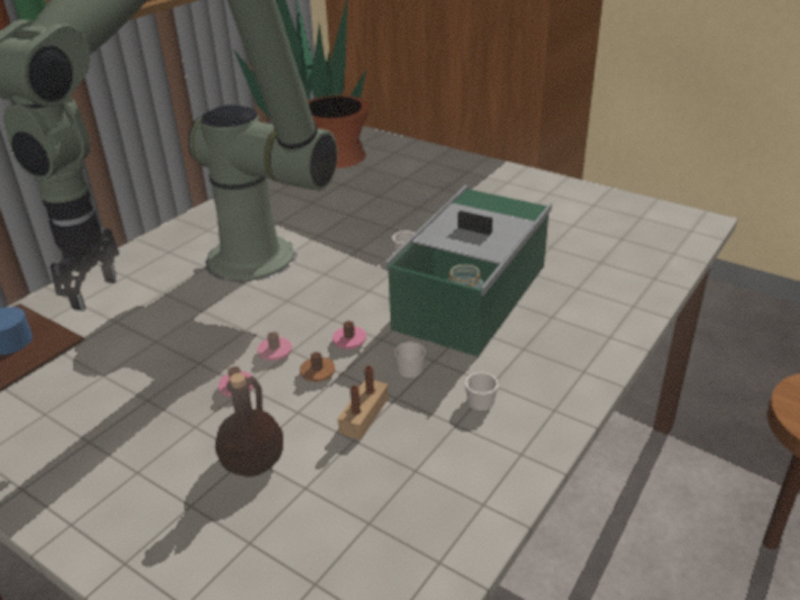

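View pics/top0.png

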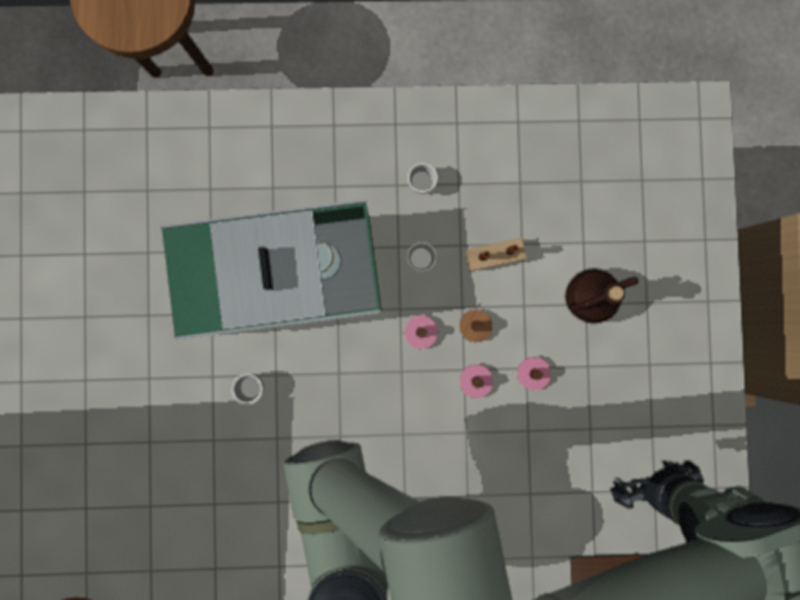

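The scene view shows the brown lid among three pink ones, the block with both sticks, the jar half under the door. In the top view (800x600) the cabinet-top corners are about (163,228), (366,203), (380,311), (175,336). The grip is at (266,268), the jar rim about (328,260), the sticks at (484,257) and (512,250), and the lid knob at (481,325).

```bash
cat > h.py <<'E'
from bench import arm, command_gripper, capture, get_calibration, job
import cv2, numpy as np
from scipy.spatial.transform import Rotation as R
def rot(q): return R.from_quat([q[1],q[2],q[3],q[0]])
def fixed(n,uv,z,s=0.64):
    c=get_calibration(n);K=c["intrinsics"];M=cv2.Rodrigues(c["rvec"])[0]
    d=M.T@np.linalg.inv(K)@np.array([uv[0]*s,uv[1]*s,1]);o=-M.T@c["tvec"]
    return (o+d*(z-o[2])/d[2])
def down(yaw):  # tool z down, tool y axis along world angle yaw+90... returns wxyz
    q=(R.from_euler('z',yaw)*R.from_euler('x',np.pi)).as_quat(); return np.array([q[3],q[0],q[1],q[2]])
def wpix(uv,z,p,q):
    c=get_calibration("wrist");K=c["intrinsics"];H=c["hand_eye"]
    v=np.array([(uv[0]-K[0,2])/K[0,0],(uv[1]-K[1,2])/K[1,1]]);r=np.linalg.norm(v)
    d=np.r_[v/max(r,1e-9)*np.sin(r),np.cos(r)]
    d=rot(q).apply(H[:3,:3]@d);o=np.array(p)+rot(q).apply(H[:3,3])
    return o+d*(z-o[2])/d[2]
def wproj(X,p,q):
    c=get_calibration("wrist");K=c["intrinsics"];H=c["hand_eye"]
    x=H[:3,:3].T@(rot(q).inv().apply(np.array(X)-p)-H[:3,3])
    t=np.arctan2(np.hypot(x[0],x[1]),x[2]);a=np.arctan2(x[1],x[0])
    return K[0,2]+K[0,0]*t*np.cos(a),K[1,2]+K[1,1]*t*np.sin(a)
E
python3 - <<'E'
from h import *
np.set_printoptions(precision=1,suppress=True)
for p in[(163,228),(366,203),(380,311),(175,336)]: print('cab',fixed("top",p,165))
print('grip',fixed("top",(266,268),211))
print('jar',fixed("top",(328,260),121))
for p in[(484,257),(512,250)]: print('stick',fixed("top",p,94))
print('lid knob',fixed("top",(474,325),50),fixed("top",(491,325),50),'disc',fixed("top",(476,326),14))
print('block',[fixed("top",p,38) for p in[(467,249),(524,241),(526,262),(470,270)]])
print('jeb',fixed("top",(593,296),80));
for p in[(423,178),(421,257),(248,389)]: print('cup',fixed("top",p,48))
print('scene lid disc',fixed("scene",(317,370),14),'knob top',fixed("scene",(316,356),50))
print('scene sticks',fixed("scene",(369,368),94),fixed("scene",(355,388),94),'grip',fixed("scene",(476,214),211))
print(rot(arm.current_ee_rot()).as_matrix(),down(0))
E
```

```text
cab [641.5 350.2 165. ]
cab [681.8 -39.2 165. ]
cab [472.5 -61.4 165. ]
cab [434.4 329.5 165. ]
grip [556.5 146.4 211. ]
jar [577.   40.4 121. ]
stick [ 578.5 -274.8   94. ]
stick [ 591.5 -332.7   94. ]
lid knob [ 439.8 -255.8   50. ] [ 438.9 -291.6   50. ] disc [ 437.1 -264.5   14. ]
block [array([ 601.4, -247. ,   38. ]), array([ 615.9, -369.3,   38. ]), array([ 570.9, -372.2,   38. ]), array([ 556.5, -252.1,   38. ])]
jeb [ 493.9 -500.4   80. ]
cup [ 753.4 -156.7   48. ]
cup [ 585.6 -148.2   48. ]
cup [318.7 218.4  48. ]
scene lid disc [ 443.4 -266.    14. ] knob top [ 444.3 -265.4   50. ]
scene sticks [ 588.5 -279.4   94. ] [ 600.8 -337.9   94. ] grip [562.1 153.2 211. ]
[[ 1.   0.3 -0. ]
 [ 0.3 -1.   0. ]
 [ 0.  -0.  -1. ]] [0. 1. 0. 0.]
```

Run:
```python
from h import *
np.set_printoptions(precision=1,suppress=True)
th=0.103; Y=np.array([-np.sin(th),np.cos(th),0]); q=down(np.pi+th)
p=arm.current_ee_pos(); arm.movel([p[0],p[1],300])
arm.movep([559,149,280],q)
arm.movel([559,149,182],f_stop=10)
command_gripper(0.0,40); print('gap',arm.current_finger_gap(),arm.current_ee_pos())
p=np.array(arm.current_ee_pos()); h=arm.movel(p+100*Y,max_speed=70,f_stop=15)
p=np.array(arm.current_ee_pos()); print('stop',h,p,arm.current_contact_force())
command_gripper(0.6); arm.movel(p+[0,0,80])
V={'jar':([577,40,300],down(np.pi+th)),'blk':([520,-285,300],down(1.7))}
for n,(x,qq) in V.items():
    arm.movep(x,qq); p=arm.current_ee_pos();r=arm.current_ee_rot()
    im=capture("wrist"); np.savez(f"{n}.npz",im=im,p=p,q=r)
    cv2.imwrite(f"pics/{n}1.png",cv2.resize(im[:,:,::-1],(800,600),interpolation=cv2.INTER_CUBIC)); print(n,p)
print(arm.current_time_s())
```

```text
gap 0.15285898367974568 [559.1 149.4 182.5]
stop True [549.4 239.4 182.5] [ 0.  -2.1  4. ]
jar [576.6  40.8 299.2]
blk [ 520.5 -283.7  299.9]
9.4167
```

View pics/jar1.png

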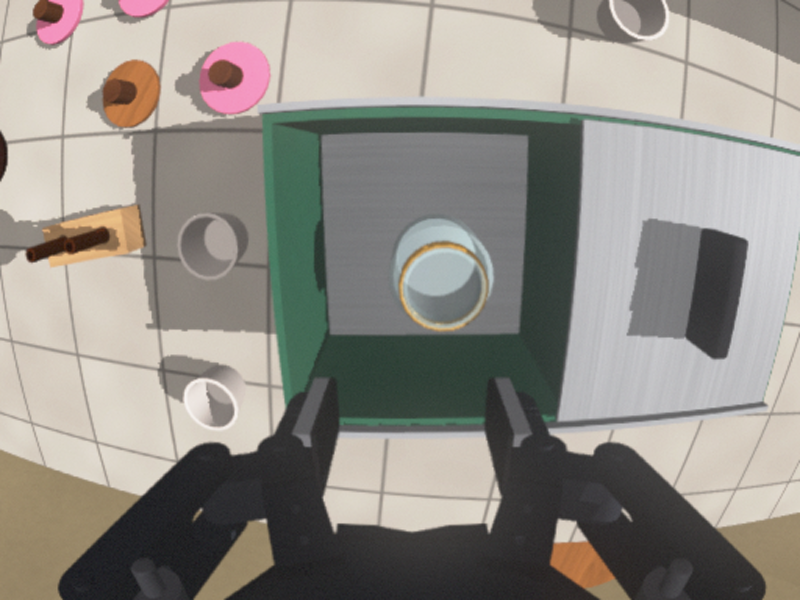

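View pics/blk1.png

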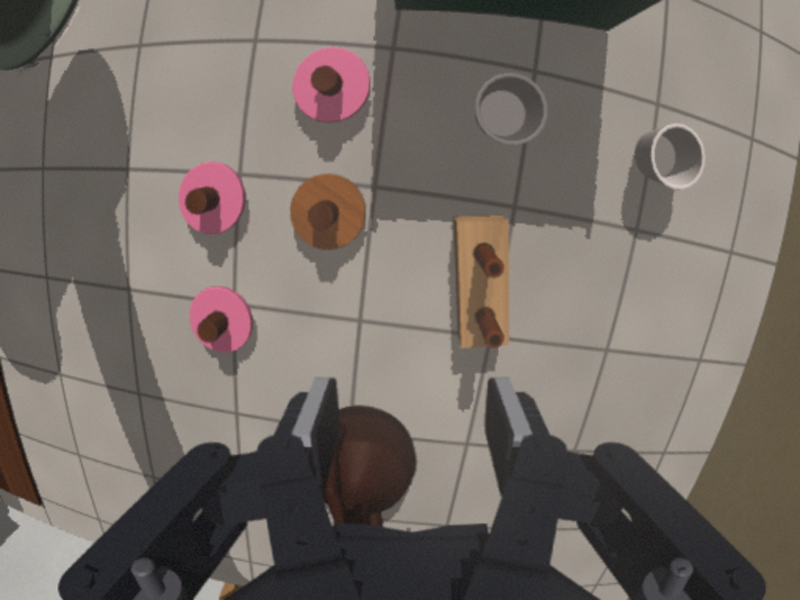

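Jar view: mouth wholly clear, jar rim centre (443,286). Block view: stick tops (494,267) and (493,339), knob top (322,215), brown disc centre (328,211).

Run:
```python
from h import *
np.set_printoptions(precision=1,suppress=True)
j=np.load('jar.npz');b=np.load('blk.npz')
J=lambda u,z:wpix((u[0]*.64,u[1]*.64),z,j['p'],j['q']); B=lambda u,z:wpix((u[0]*.64,u[1]*.64),z,b['p'],b['q'])
print('rim',J((443,286),119),[J(u,119) for u in((399,286),(489,286),(443,242),(443,330))])
print('grip end',J((722,235),211),J((722,357),211))
print('sticks',B((494,267),94),B((493,339),94),'feet', B((483,246),38),B((482,314),38))
print('lid disc',B((328,211),18),'knob',B((322,215),50), 'disc edges',B((291,211),18),B((366,211),18))
print('blk',[B(u,38) for u in((456,217),(508,217),(509,346),(460,348))])
print('lid from jar img',J((131,93),18),'stick', J((36,253),94),J((75,243),94))
```

```text
rim [584.6  65.  119. ] [array([587.9,  33.4, 119. ]), array([581. ,  98.4, 119. ]), array([552.6,  61.1, 119. ]), array([618.3,  69.2, 119. ])]
grip end [509.3 217.6 211. ] [585.7 244.4 211. ]
sticks [ 584.7 -277.6   94. ] [ 595.2 -337.    94. ] feet [ 583.5 -271.9   38. ] [ 593.7 -335.1   38. ]
lid disc [ 440.3 -261.3   18. ] knob [ 440.7 -260.9   50. ] disc edges [ 405.1 -264.9   18. ] [ 475.4 -257.3   18. ]
blk [array([ 555.6, -249.7,   38. ]), array([ 601.4, -242.7,   38. ]), array([ 625.9, -363.7,   38. ]), array([ 579. , -371.6,   38. ])]
lid from jar img [ 439.6 -256.9   18. ] stick [ 593.8 -325.6   94. ] [ 581.5 -268.7   94. ]
```

```bash
cat > stick.py <<'E'
from h import *
def pick_drop(S,D,name,zr=130):
    q=down(np.pi/2+0.175)
    arm.movep([S[0],S[1],200],q)
    arm.movel([S[0],S[1],65],f_stop=10)
    command_gripper(0.0,30); print('gap',arm.current_finger_gap(),arm.current_ee_pos())
    arm.movel([S[0],S[1],270],max_speed=200)
    print('gap',arm.current_finger_gap())
    arm.movep([D[0],D[1],270],q)
    print('hit',arm.movel([D[0],D[1],zr],max_speed=120,f_stop=5), arm.current_ee_pos(),arm.current_finger_gap())
    command_gripper(0.5); arm.wait(0.5)
    arm.movel([D[0],D[1],270])
    p=arm.current_ee_pos();r=arm.current_ee_rot();im=capture("wrist"); np.savez(f"{name}.npz",im=im,p=p,q=r)
    u,v=map(int,wproj([584.6,65,90],p,r)); print(u,v)
    c=im[max(v-90,0):v+90,max(u-120,0):u+120,::-1]
    cv2.imwrite(f"pics/{name}.png",cv2.resize(c,None,fx=2.5,fy=2.5,interpolation=cv2.INTER_CUBIC)); print(arm.current_time_s())
E
python3 -c "
from stick import *
command_gripper(1.0)
pick_drop((584.7,-277.6),(584,77),'s1')"
```

```text
gap 0.1788716263051882 [ 584.78859542 -277.63873346   65.17708347]
gap 0.17211057206234112
hit False [584.63054976  76.98467052 130.80965486] 0.18029678234867927
262 184
17.9417
```

View pics/s1.png

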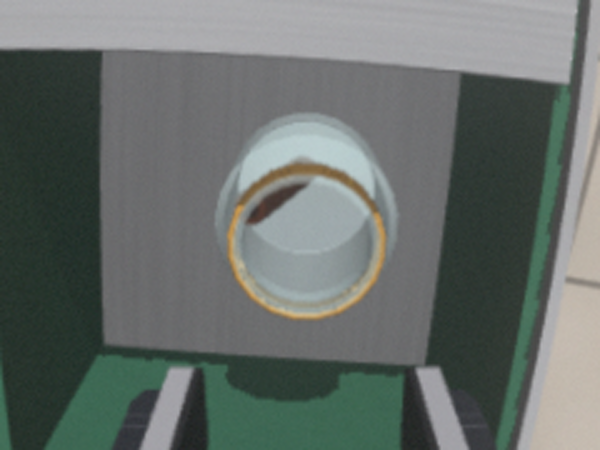

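Stick 1 is inside, leaning on the +y side; the rim centre is at crop (306,241), i.e. raw about (264,190). Next is stick 2, with a rim check.

```bash
python3 -c "
from stick import *
s=np.load('s1.npz'); c=wpix((142+306/2.5,94+241/2.5),119,s['p'],s['q']); print(c)
assert abs(c[0]-584.6)<8 and abs(c[1]-65)<8
c=(c+[584.6,65,119])/2
pick_drop((595.2,-337),(c[0],c[1]-10),'s2')"
```

```text
[586.34695463  67.38501596 119.        ]
gap 0.17241571078527956 [ 595.87137307 -337.51132562   66.21986149]
gap 0.1773245573519871
hit False [586.11878965  56.15736157 130.79371623] 0.1723603350768558
264 166
26.8583
```

View pics/s2.png

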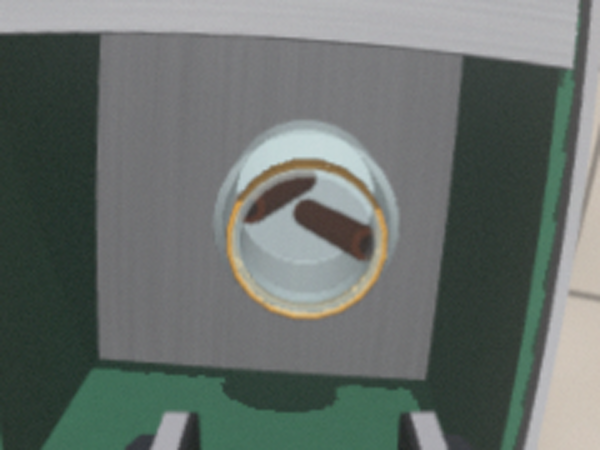

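Both sticks are down inside; the rim centre is at crop (306,240), raw (266.4,172). Next I pick the lid and check it in the hand.

Run:
```python
from h import *
np.set_printoptions(precision=1,suppress=True)
s=np.load('s2.npz'); print('rim',wpix((144+306/2.5,76+240/2.5),119,s['p'],s['q']))
q=down(np.pi/2+0.175); L=(440.5,-262)
arm.movep([*L,150],q); command_gripper(0.65)
print('hit',arm.movel([*L,24],max_speed=90,f_stop=6),arm.current_ee_pos())
command_gripper(0.0,60); print('gap',arm.current_finger_gap(),arm.current_ee_pos())
print(arm.movel([*L,270]))
p=arm.current_ee_pos();r=arm.current_ee_rot();im=capture("wrist");np.savez("lid.npz",im=im,p=p,q=r)
print(wproj(np.array(p)-[0,0,6],p,r),arm.current_finger_gap(),p,arm.current_time_s())
cv2.imwrite("pics/lid.png",cv2.resize(im[184:384,132:392,::-1],None,fx=3,fy=3,interpolation=cv2.INTER_CUBIC))
```

```text
rim [586.4  66.1 119. ]
hit False [ 440.9 -262.3   24.5]
gap 0.2641706464007989 [ 440.7 -262.2   24.5]
False
(np.float64(262.69370217039517), np.float64(249.38912683226488)) 0.26004270036196947 [ 440.1 -261.7  269.2] 32.3167
```

View pics/lid.png

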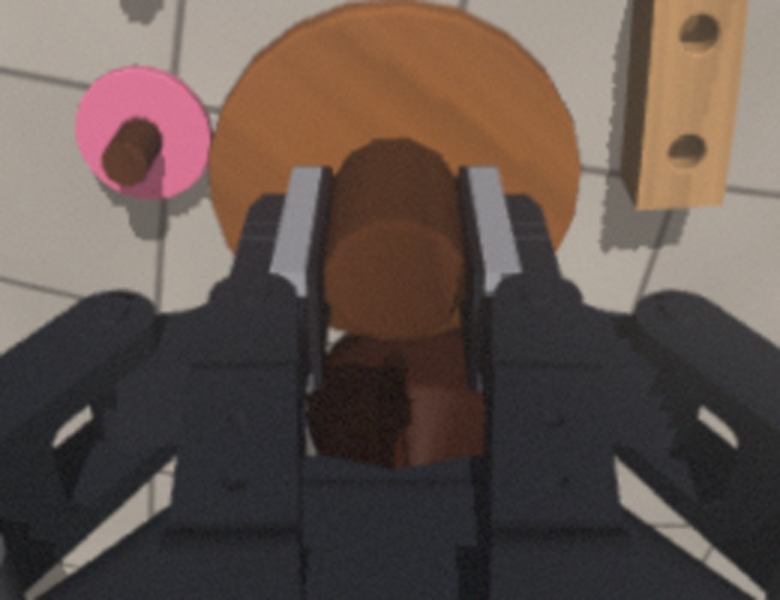

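Lid held upright: disc front edge is at crop (395,3), sides at (210,165) and (578,165), knob top centre at (394,281).

Run:
```python
from h import *
np.set_printoptions(precision=1,suppress=True)
s=np.load('lid.npz');p,q=s['p'],s['q']
f=lambda u,v,dz: rot(q).inv().apply(wpix((132+u/3,184+v/3),p[2]+dz,p,q)-p)
print('front',f(395,3,-6.5),'sides',f(210,165,-6.5),f(578,165,-6.5),'knob',f(394,281,25.5))
```

```text
front [37.5  0.5  6.5] sides [  5.9 -34.3   6.5] [ 6.  35.   6.5] knob [  2.    0.4 -25.5]
```

Run:
```python
from h import *
np.set_printoptions(precision=1,suppress=True)
q=down(np.pi/2+0.175); D=(586,64.7)
p=arm.current_ee_pos(); arm.movel([p[0],p[1],290])
arm.movep([*D,290],q); arm.movel([*D,160])
print('hit',arm.movel([*D,133],max_speed=30,f_stop=4),arm.current_ee_pos(),arm.current_contact_force())
command_gripper(0.6); arm.wait(0.3)
arm.movel([*D,270]); 
p=arm.current_ee_pos();r=arm.current_ee_rot();im=capture("wrist");np.savez("seat.npz",im=im,p=p,q=r)
u,v=map(int,wproj([586,66,124],p,r));print(u,v,arm.current_time_s())
cv2.imwrite("pics/seat.png",cv2.resize(im[v-90:v+90,u-120:u+120,::-1],None,fx=3,fy=3,interpolation=cv2.INTER_CUBIC))
```

```text
hit True [585.6  64.7 135.4] [-2.1 -0.5  4.8]
264 181 37.5167
```

View pics/seat.png

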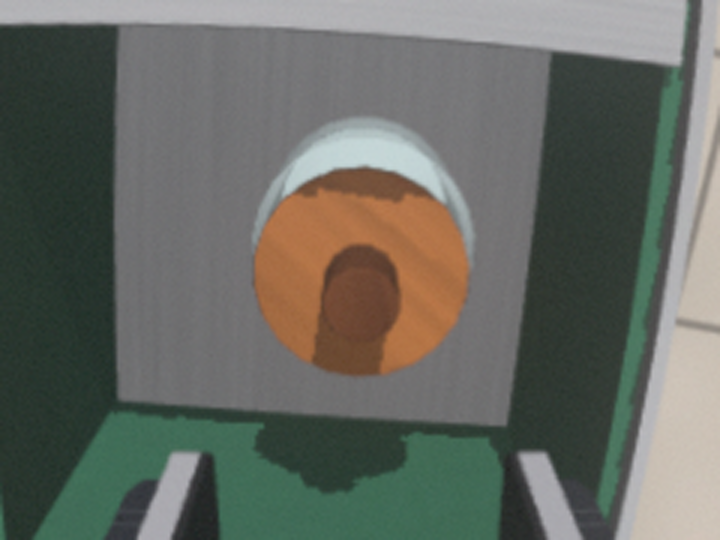

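Contact came at the expected height (135.4), and the lid sits flat and centred (disc at about (361,271)). Now I close the door.

Run:
```python
from h import *
np.set_printoptions(precision=1,suppress=True)
th=0.103; Y=np.array([-np.sin(th),np.cos(th),0]); q=down(np.pi+th)
p=arm.current_ee_pos(); arm.movel([p[0],p[1],295])
arm.movep([549.4,239.4,290],q)
print(arm.movel([549.4,239.4,182],f_stop=10))
command_gripper(0.0,40); p0=np.array(arm.current_ee_pos()); print('gap',arm.current_finger_gap(),p0)
h=arm.movel(p0-170*Y,max_speed=90,f_stop=20)
if not h: h=arm.movel(p0-200*Y,max_speed=40,f_stop=15)
p=np.array(arm.current_ee_pos()); print('stop',h,p,(p-p0)@Y)
command_gripper(0.6); arm.movel([p[0],p[1],300]); arm.wait(0.5)
im=capture("top"); cv2.imwrite("pics/end.png",cv2.resize(capture("wrist")[:,:,::-1],(800,600)))
print(arm.current_time_s())
```

```text
False
gap 0.15775354344485845 [549.9 239.5 183. ]
stop True [569.8  55.6 183. ] -184.94079272447556
44.7333
```

View pics/end.png

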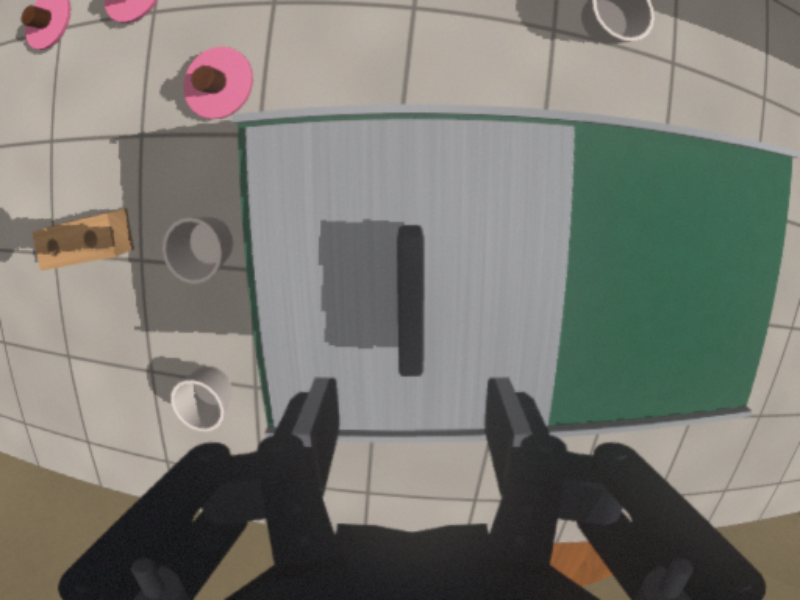

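The door moved 184.9 mm and its right edge (245–270 px) meets the cabinet end, so it is fully shut. The cups are in place.

```bash
python3 -c "
from bench import job
print(job.finish_job())"
```

```text
the job is handed in; nothing more can be done
None
```

The job is handed in after about 45 s of robot time: both sticks are in the jar, the lid is seated, the door is fully shut, and no cup or the jebena was touched; the judge returned no verdict.

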